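Clear the jar drawer and click it shut

ROBOT

A 7-joint arm with a two-finger parallel gripper is mounted at the origin on the work surface. World frame = base frame: x ahead of the robot, y to its left, z up, the work surface at z = 0. Lengths are in m, angles in rad, forces in N, time in s.
With the tool pointing down it reaches from about 0.35 to 0.9 m from the base axis. Payload 8.1 kg.
Tool frame: the origin (TCP) lies at the centre of the arm's flange, where the gripper is bolted on; the fingertips stand 178 mm ahead of it and the grasp point (between the pads) lies 159 mm ahead of it; z points along the fingers, y is the line along which they close (so a half turn about z gives the same grasp; the last joint's range is limited). The gripper opens to 92 mm and grips with 3 to 60 N. Pads are 19 mm wide; open, the fingers measure 130 mm over their backs; the gripper's body (75 mm by 190 mm) begins 47 mm behind the grasp point.
Start: joints at [1.173, 0.434, 0.025, 1.573, -0.012, 1.134, -0.075], TCP at [0.182, -0.598, 0.405] pointing down, gripper open.
Joint ranges: [-2.62, 2.62], [-0.44, 2.09], [-1.27, 1.32], [0.08, 2.57], [-1.32, 4.46], [0.12, 2], [-2.74, 2.74]. Speed limits (rad/s): [2.22, 2.22, 3.01, 3.01, 3.14, 3.14, 3.14].

INTERFACE

Orientations are given as a rotation vector (axis times angle).
In Python, from cell import arm gives the robot as it stands. The module is installed in compiled form; this text tells all that it offers.
- The arm moves only by the shell command python3 -m inch 'ROWS' [FORCE]. ROWS is text: rows parted by semicolons, each of 5 numbers parted by spaces: the shift along the tool's x, y, z in m, then the turn about the tool's z in rad, then the finger opening in m, from 0 to 0.0918. In form: x y z roll fingers; .... A call has 1 to 5 rows; each row is the pose to reach, as a shift and turn from the pose commanded when the call began, along the tool's axes at that moment; what a row does not reach only later rows make up. A row lasts 1/10 s, in which the tool goes at most 50 mm and 8.59 degrees, less where a joint would pass 70% of its speed; a pose out of reach is approached as far as the arm can. A call with a gripper value outside its range is refused whole. The fingers move at their own pace and stop on an object; FORCE is the grip in N (left out, the last holds). Time passes only in rows, so rows that repeat a pose let the fingers close. It gives the time, the measured TCP pose, the force, the opening and the grip force at its end, in the units of the state.
- arm.observe(): the state, without advancing time (a new reading comes with each control period).
- arm.get_image(name): name is "scene" or "top" or "wrist"; returns the picture (420x560x3 uint8, red, green, blue); there is no depth.
- arm.get_calibration(name): a dict with "intrinsics" (3x3 intrinsics, pixels), "distortion" ([k1, k2, p1, p2, k3] as OpenCV has them; the pictures are not rectified), "pose" (4x4, takes a point from camera to world coordinates). Camera axes: x right, y up, looking along -z (the intrinsics and any distortion apply to the point x, -y, -z); pixel columns grow to the right and rows downward; lengths in m; the calibration is good to about 2 mm. A picture is of the moment at which its call begins: read the wrist's pose just before it. get_calibration takes no time and is no camera call; for the wrist camera it gives the pose at the moment of the call.
- arm.sign_off(): hands the job in; it is judged then, once.
Trained networks look in the newest picture that a camera, given by its name, has taken for a name from the list of things; names that differ only in an ending like _2 or _b are one class to them, and where a whole thing is asked for, a point or a joint stands for the part that bears it (a point fixed in the world has none). Each returns a list of dicts, best first, with "conf" (0 to 1); they miss things now and then, are a little off and sometimes report something else, mostly with a low value. They report only what shows in the picture. A call takes as long as a camera call. They do not tell look-alikes from the thing itself.
- arm.look_for(camera, query): "point" ([row, column] in pixels, amid what is visible of it).
- arm.silhouettes(camera, query): "region" (420x560 bool, what is visible of it) and "point" ([row, column] in pixels, amid what is visible of it).
- arm.place_of(camera, query): "point" ([row, column] in pixels: a listed point, or the origin of a listed thing).
The state is a dict: "clock": time; "joints": joint angles; "dq": joint speeds; "joint_efforts": joint torques, N m; "position": TCP position; "ee_rot": TCP orientation; "force": force on the tool from outside, world axes, zero at the start; "ft_torque": the same for the moment, N m; "width": opening from 0.0 (shut) to 1.0 (fully open); "gripper_force": force on a finger pad.
Only numpy, scipy, OpenCV 4.12 (cv2) and the standard library are available. Lean on these libraries where they do the work, as an engineer would, in place of code of your own. Each camera call takes 0.05 s, during which the arm holds its last target. There are 200 camera calls.

TASK

The tall glass jar is too tall for the open drawer of the grey bench chest: lift it out and stand it gently on the round cork coaster, well inside its rim. Then push the drawer home, past its spring catch until it seats firmly against its stop and stays there (the front may still stand somewhat proud), without slamming or forcing it. The two short jars stay standing in the drawer, and leave the pots, the beaker, the brush and the spatula on the bench where they are.

Things in the scene. Friction and masses are not known exactly. Their poses are not given: they have to be found in the camera images.
- chest: grey fixed bench chest, 230 deep (x) by 240 wide (y) by 86 high, boards 10 thick; origin at the centre of its underside; its open front is the plane x = -115 and faces -x, towards the robot; its own yaw varies. The opening's upper edge is 76 mm above the bench; taller things strike it
- drawer: the chest's only drawer, out 115 to 135 mm at the start; slides along the chest's x, same axes. Origin on its front board's outer face, mid-width, at the board's lower edge (13 above the bench). Front board 214 wide, 60 high, 12 thick; inside 198 wide, from x = 12 to x = 116, floor at z = 12 (25 above the bench), side and back walls 36 high
- drawer_front (a point): outer face of the drawer's front, mid-width, 45 above the bench, at the foot of its steel knob (diameter 20, 20 long towards -x). How deep the drawer seats is set by a hidden adjustable stop, differently each time: seated, the front stands anywhere from flush (x = -115 in the chest's frame) to 34 mm proud
- catch: spring catch pin in the chest; a 6 mm steel stem through the chest's top. Origin 47 above the bench at rest. From about 54 mm before the seat it rides up a ramp (3 N) and stands 3 higher; 10 mm before the seat it meets a hump that takes about 10 N; 6 mm before the seat it crosses the crest (4.5 higher), then draws the drawer in against its stop and stands 1 high
- tall_jar: a closed green-glass jar with a steel cap, standing; origin at the centre of its underside, z up its axis; 42 in diameter, 100 high, about 0.2 kg, in the drawer beside or between the short ones
- short_jar_a: a closed green-glass jar with a steel cap, standing; origin at the centre of its underside, z up its axis; 46 in diameter, 38 high, in the drawer; fits under the opening
- short_jar_b: as short_jar_a
- coaster: fixed round cork coaster, 90 in diameter, 4 thick, flat on the bench to the left or right; origin at the centre of its underside
- beaker: bystander: open glass beaker, 68 in diameter, 75 high; origin under its centre
- weight_pot: bystander: glass pot with a steel cap, 52 in diameter, 42 high; origin under its centre
- paste_pot: bystander: glass pot with a steel cap, 60 in diameter, 50 high; origin under its centre
- brush: bystander: brush lying flat on the bench at the side, handle towards -x, under 35 high
- spatula: bystander: spatula lying flat on the bench at the side, handle towards -x, under 35 high
Things that resemble listed ones, but are neither listed nor needed, are in the scene too. What is shaped like the tall_jar but purple is not meant.

How it is judged:
On the way, in this order (a step that is already met when the one before it is completed fails the run):
1. the tall jar stands released on the coaster, the drawer still open (horizontal distance between tall_jar and coaster below 0.022 m and height (world z) of tall_jar below 0.008 m and angle between tall_jar's own z axis and vertical below 0.1 rad and linear speed of tall_jar below 0.03 m/s and contact force between tall_jar and the fingers below 0.1 N and x of drawer_front in the frame of chest below -0.175 m), for 0.2 s.
2. the drawer is pushed home past its catch (x of drawer_front in the frame of chest above -0.153 m and z of catch in the frame of chest below 0.0489 m and linear speed of drawer below 0.02 m/s), for 0.2 s.
At the end, for the whole second after the job is handed in: Tall jar upright, released, at rest on the coaster, axis within 22 mm of its centre; drawer at rest and seated: front within 38 mm of the chest's face, catch dropped behind its hump (under 1.9 mm above rest); both short jars upright and at rest on the drawer's floor (all of step 2 and horizontal distance between tall_jar and coaster below 0.022 m and height (world z) of tall_jar below 0.008 m and angle between tall_jar's own z axis and vertical below 0.1 rad and linear speed of each of tall_jar, short_jar_a, short_jar_b below 0.03 m/s and contact force between tall_jar and the fingers below 0.1 N and angle between each of short_jar_a, short_jar_b's own z axis and vertical below 0.15 rad and x of short_jar_a in the frame of drawer between 0.012 and 0.116 m and z of short_jar_a in the frame of drawer between 0.006 and 0.02 m and x of short_jar_b in the frame of drawer between 0.012 and 0.116 m and z of short_jar_b in the frame of drawer between 0.006 and 0.02 m); the robot touches nothing.
It fails at once if the drawer is slammed (faster than 0.45 m/s) (linear speed of drawer above 0.45 m/s).
It fails at once if the drawer is forced (robot presses it with more than 30 N) (contact force between any of the arm, the fingers and drawer above 30 N).
It fails at once if a jar of the drawer tips over (more than 0.6 rad) (angle between any of tall_jar, short_jar_a, short_jar_b's own z axis and vertical above 0.6 rad).
It fails at once if the tall jar is dropped or banged down on the coaster (over 60 N) (contact force between tall_jar and coaster above 60 N).
It fails at once if a bystander on the bench is shifted by more than 30 mm (distance of any of beaker, weight_pot, paste_pot, brush, spatula from where it was at the start of the episode above 0.03 m).
It also fails if it takes over 61 s, if anything falls off the work surface, if the arm or the gripper's body presses on something with over 40 N, if the wrist force passes 120 N, or if a joint passes its speed limit or range.

## Working session

There is one attempt and no reset: what is moved stays moved. The work goes in short steps, Python scripts to look and compute and a shell command to move; the robot and the scene stay as the last step left them, time stands still between calls to the robot, and variables do not carry over. Pictures are saved under pics/ and viewed, at most 10 in all, crops included, and the job is handed in when it is done.

```bash
mkdir -p pics; cat > h.py <<'E'
import numpy as np, cv2
from scipy.spatial.transform import Rotation as R
from cell import arm
def ray(cam,p):
    c=arm.get_calibration(cam);K=np.array(c["intrinsics"],float);d=np.array(c["distortion"],float);T=np.array(c["pose"])
    u=cv2.undistortPoints(np.array([[[p[1],p[0]]]],float),K,d)[0,0]
    return T[:3,3],T[:3,:3]@np.array([u[0],-u[1],-1])
def at(cam,p,z):
    o,r=ray(cam,p);return o+r*(z-o[2])/r[2]
def proj(cam,X):
    c=arm.get_calibration(cam);K=np.array(c["intrinsics"],float);d=np.array(c["distortion"],float);T=np.array(c["pose"])
    q=(np.atleast_2d(X)-T[:3,3])@T[:3,:3];q=q*[1,-1,-1]
    return cv2.projectPoints(q,np.zeros(3),np.zeros(3),K,d)[0][:,0,::-1]
def save(cam,n):
    im=arm.get_image(cam);cv2.imwrite("pics/"+n,im[:,:,::-1]);return im
E
python3 - <<'E'
from h import *
np.set_printoptions(precision=3,suppress=True)
a=save("top","top.png");b=save("scene","scene.png")
cv2.imwrite("pics/both.png",cv2.resize(np.vstack([a,b])[:,:,::-1],None,fx=.71,fy=.71))
Z=dict(tall_jar=.025,short_jar_a=.025,coaster=0,drawer_front=.045,chest=0,drawer=.013,catch=.047,beaker=0,weight_pot=0,paste_pot=0)
for q,z in Z.items():
  for cam in("top","scene"):
    for d in arm.place_of(cam,q)[:4]: print(q,cam,round(d["conf"],2),np.array(d["point"]),at(cam,d["point"],z))
s=arm.observe();print(s)
print(R.from_rotvec(s["ee_rot"]).as_matrix())
E
```

```text
tall_jar top 0.59 [268.7 233. ] [0.385 0.16  0.025]
tall_jar top 0.5 [227.6 263.6] [0.518 0.059 0.025]
tall_jar scene 0.89 [212.5 313.6] [0.52  0.058 0.025]
tall_jar scene 0.57 [196.6 367.1] [0.408 0.163 0.025]
short_jar_a top 0.67 [225.3 242.7] [0.527 0.128 0.025]
short_jar_a top 0.55 [227.3 284. ] [ 0.518 -0.008  0.025]
short_jar_a top 0.25 [197.7 384.2] [ 0.61  -0.345  0.025]
short_jar_a scene 0.9 [229.  335.8] [0.538 0.13  0.025]
short_jar_a scene 0.79 [202.4 295.9] [0.513 0.004 0.025]
short_jar_a scene 0.43 [242.9 406.2] [0.492 0.305 0.025]
coaster top 0.69 [224.8 431.5] [ 0.519 -0.506  0.   ]
coaster top 0.58 [253.5 372.7] [ 0.427 -0.301  0.   ]
coaster scene 0.56 [144. 206.] [ 0.438 -0.321  0.   ]
coaster scene 0.51 [212.5 313.5] [0.505 0.053 0.   ]
coaster scene 0.23 [304.2 411.1] [0.63  0.375 0.   ]
drawer_front top 0.84 [248.1 256.3] [0.449 0.082 0.045]
drawer_front scene 0.79 [195.7 329.7] [0.465 0.078 0.045]
chest top 0.81 [180.1 267.4] [0.686 0.046 0.   ]
chest top 0.42 [195.2 383.8] [ 0.624 -0.351  0.   ]
chest scene 0.63 [196.8 329.2] [0.44  0.069 0.   ]
chest scene 0.
[... 501 characters left out ...]
1 0.071 0.   ]
paste_pot top 0.66 [224.2 240.7] [0.535 0.137 0.   ]
paste_pot top 0.52 [194.3 166.6] [0.644 0.392 0.   ]
paste_pot scene 0.77 [306.9 407.9] [0.641 0.37  0.   ]
{'clock': 1.1, 'joints': array([ 1.173,  0.435,  0.025,  1.573, -0.012,  1.134, -0.075]), 'dq': array([-0.,  0.,  0., -0., -0.,  0.,  0.]), 'joint_efforts': array([  0.001, -66.769,   0.985, -31.481,  -0.06 ,   0.033,   0.   ]), 'position': array([ 0.182, -0.598,  0.405]), 'ee_rot': array([ 3.108,  0.461, -0.   ]), 'force': array([0.823, 0.04 , 0.449]), 'ft_torque': array([-0.032,  0.007, -0.012]), 'gripper_force': 0.0, 'width': 1.000793401437014}
[[ 0.957  0.29  -0.   ]
 [ 0.29  -0.957 -0.   ]
 [-0.     0.    -1.   ]]
```

View pics/top.png

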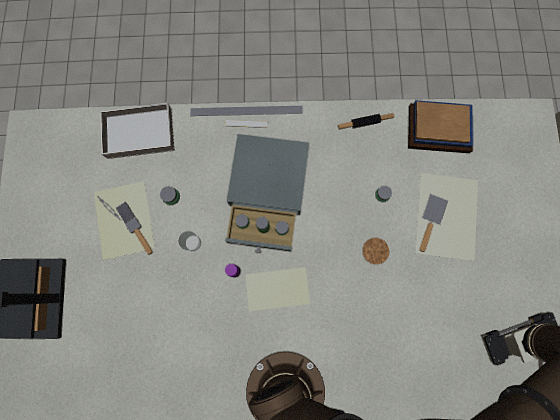

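View pics/scene.png

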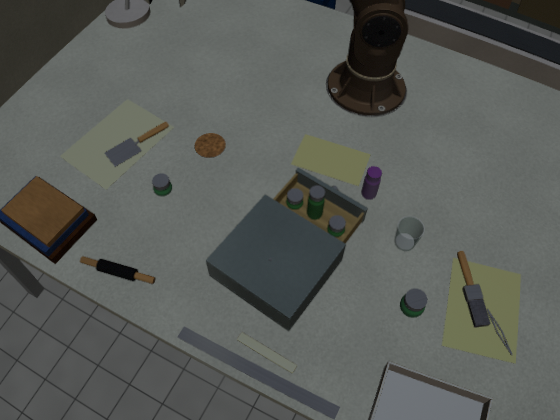

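The top view shows the green tall jar with its steel cap in the middle of the drawer at (225,262). It could be confused with the purple look-alike at (270,233) and with the short jars at (221,242) and (228,281). The coaster is at (251,376) and the knob at (250,257). In the scene view the tall jar is at (200,316), the purple jar at (183,372) and the coaster at (145,209). I choose the green jar. Next is a measurement and a close crop.

```bash
python3 - <<'E'
from h import *
np.set_printoptions(precision=3,suppress=True)
a=cv2.imread("pics/top.png");b=cv2.imread("pics/scene.png")
cv2.imwrite("pics/crop1.png",np.hstack([cv2.resize(a[195:285,210:310],(400,360)),cv2.resize(b[155:255,275:385],(396,360))]))
for cam in("top","scene"):
  arm.get_image(cam)
  for q,zs in (("coaster",[.004]),("tall_jar",[.08]),("short_jar_a",[.06]),("drawer",[.07])):
    for d in arm.silhouettes(cam,q)[:3]:
      ys,xs=np.nonzero(d["region"]);
      if len(ys): print(cam,q,round(d["conf"],2),len(ys),[ys.min(),ys.max(),xs.min(),xs.max()],at(cam,[ys.mean(),xs.mean()],zs[0]))
s=arm.observe();T=np.array(arm.get_calibration("wrist")["pose"])
Rt=R.from_rotvec(s["ee_rot"]).as_matrix()
print(Rt.T@(T[:3,3]-s["position"]));print(Rt.T@T[:3,:3]);print(arm.get_calibration("wrist")["intrinsics"])
E
```

```text
top coaster 0.93 579 [np.int64(237), np.int64(263), np.int64(362), np.int64(388)] [ 0.436 -0.308  0.004]
top tall_jar 0.64 140 [np.int64(218), np.int64(231), np.int64(258), np.int64(269)] [0.52  0.057 0.08 ]
top tall_jar 0.54 155 [np.int64(264), np.int64(276), np.int64(226), np.int64(240)] [0.379 0.154 0.08 ]
top tall_jar 0.18 2055 [np.int64(206), np.int64(252), np.int64(225), np.int64(295)] [0.505 0.068 0.08 ]
top short_jar_a 0.63 153 [np.int64(215), np.int64(227), np.int64(236), np.int64(249)] [0.536 0.125 0.06 ]
top drawer 0.67 2030 [np.int64(206), np.int64(251), np.int64(226), np.int64(295)] [0.507 0.064 0.07 ]
scene coaster 0.81 643 [np.int64(132), np.int64(157), np.int64(194), np.int64(225)] [ 0.439 -0.309  0.004]
scene coaster 0.24 756 [np.int64(122), np.int64(165), np.int64(105), np.int64(168)] [ 0.546 -0.509  0.004]
scene tall_jar 0.82 531 [np.int64(186), np.int64(219), np.int64(306), np.int64(324)] [0.524 0.06  0.08 ]
scene tall_jar 0.62 484 [np.int64(166), np.int64(199), np.int64(361), np.int64(381)] [0.401 0.163 0.08 ]
scene tall_jar 0.28 298 [np.int64(189), np.int64(209), np.int64(286), np.int64(302)] [0.54 0.01 0.08]
scene short_jar_a 0.81 299 [np.int64(189), np.int64(209), np.int64(286), np.int64(302)] [0.527 0.005 0.06 ]
scene short_jar_a 0.7 321 [np.int64(216), np.int64(237), np.int64(327), np.int64(344)] [0.551 0.131 0.06 ]
scene drawer 0.19 785 [np.int64(122), np.int64(165), np.int64(104), np.int64(168)] [ 0.583 -0.464  0.07 ]
[0.065 0.    0.02 ]
[[ 0.     0.969  0.245]
 [ 1.    -0.     0.001]
 [ 0.001  0.245 -0.969]]
[[291.806   0.    277.66 ]
 [  0.    291.806 207.973]
 [  0.      0.      1.   ]]
```

View pics/crop1.png

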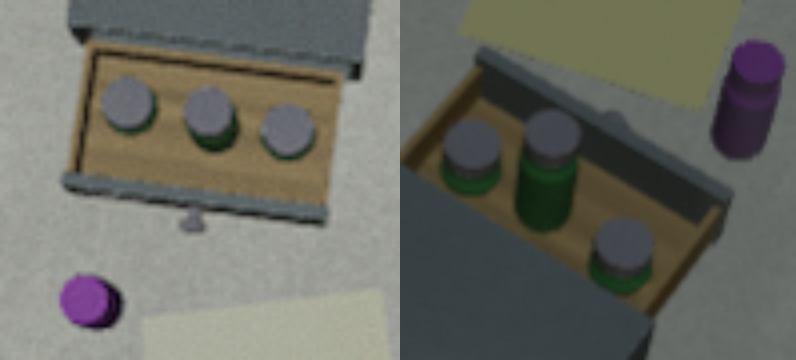

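```bash
python3 -m inch '0.045 -0.02 0 0 0.0918;0.09 -0.05 0 0 0.0918;0.13 -0.08 0 0 0.0918;0.15 -0.12 0 0 0.0918;0.18 -0.15 0 0 0.0918'
```

```text
clock: 2.1
position: [0.3102, -0.3998, 0.4047]
ee_rot: [-3.107, -0.462, 0.001]
force: [1.1, -0.8, -0.2]
width: 0.999
gripper_force: 0.0
```

The crop shows the green tall jar in the middle of the drawer, with a short jar on each side; the purple jar outside is the decoy. Next I look at the coaster with the wrist camera and carry on.

```bash
python3 - <<'E'
from h import *
np.set_printoptions(precision=4,suppress=True)
save("wrist","w1.png")
for d in arm.silhouettes("wrist","coaster")[:3]:
  ys,xs=np.nonzero(d["region"]);print(round(d["conf"],2),len(ys),[ys.min(),ys.max(),xs.min(),xs.max()],at("wrist",[ys.mean(),xs.mean()],.004))
E
python3 -m inch '0.03 -0.04 0 0 0.0918;0.06 -0.08 0 0 0.0918;0.09 -0.12 0 0 0.0918;0.12 -0.16 0 0 0.0918;0.15 -0.2 0 0 0.0918'
python3 -m inch '0.03 -0.04 0 0 0.0918;0.06 -0.08 0 0 0.0918;0.09 -0.12 0 0 0.0918;0.12 -0.16 0 0 0.0918;0.12 -0.16 0 0 0.0918'
python3 - <<'E'
from h import *
np.set_printoptions(precision=4,suppress=True)
save("wrist","w2.png")
for q,z in(("tall_jar",.125),("short_jar_a",.063),("drawer_front",.045)):
 for d in arm.silhouettes("wrist",q)[:3]:
  ys,xs=np.nonzero(d["region"]);
  if len(ys):print(q,round(d["conf"],2),len(ys),[ys.min(),ys.max(),xs.min(),xs.max()],at("wrist",[ys.mean(),xs.mean()],z))
for q,z in(("tall_jar",.025),("drawer_front",.045),("short_jar_a",.025)):
 for d in arm.place_of("wrist",q)[:3]: print(q,round(d["conf"],2),d["point"],at("wrist",d["point"],z))
E
```

```text
0.8 4775 [np.int64(22), np.int64(103), np.int64(199), np.int64(273)] [ 0.4413 -0.3038  0.004 ]
clock: 2.7
position: [0.396, -0.1658, 0.4051]
ee_rot: [3.107, 0.46, 0.001]
force: [1.7, -0.7, 0.5]
width: 1.003
gripper_force: 0.0
clock: 3.2
position: [0.4655, 0.027, 0.4053]
ee_rot: [-3.102, -0.475, -0.005]
force: [-0.2, -0.4, -0.1]
width: 1.004
gripper_force: 0.0
tall_jar 0.79 1956 [np.int64(202), np.int64(257), np.int64(120), np.int64(181)] [0.4113 0.1287 0.125 ]
tall_jar 0.57 1533 [np.int64(117), np.int64(159), np.int64(239), np.int64(283)] [0.5196 0.0537 0.125 ]
short_jar_a 0.8 1596 [np.int64(80), np.int64(125), np.int64(187), np.int64(232)] [0.5368 0.1165 0.063 ]
short_jar_a 0.67 1273 [np.int64(138), np.int64(177), np.int64(293), np.int64(333)] [ 0.5137 -0.0052  0.063 ]
drawer_front 0.7 19084 [np.int64(39), np.int64(230), np.int64(141), np.int64(366)] [0.513 0.065 0.045]
tall_jar 0.97 [215.3, 170.7] [0.3901 0.1401 0.025 ]
tall_jar 0.79 [136.3, 263.1] [0.5188 0.0538 0.025 ]
drawer_front 0.62 [188.9, 234.7] [0.4515 0.0684 0.045 ]
short_jar_a 0.72 [102.8, 215.2] [0.5393 0.118  0.025 ]
short_jar_a 0.65 [156.6, 314.8] [ 0.5139 -0.013   0.025 ]
```

View pics/w2.png

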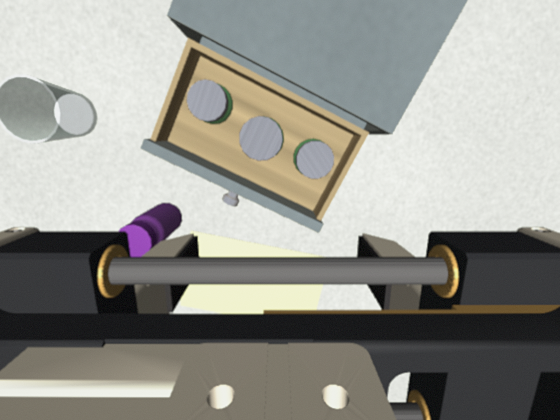

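The wrist view shows the green tall jar's cap at (137,261), the short jars at (102,208) and (158,314), the knob at (199,231) and the purple decoy at (230,150). Now I compute the shift and the drawer's yaw.

```bash
python3 - <<'E'
from h import *
np.set_printoptions(precision=4,suppress=True)
s=arm.observe();Rt=R.from_rotvec(s["ee_rot"]).as_matrix();p=s["position"];print(s["clock"],p,Rt)
for d in arm.silhouettes("wrist","tall_jar")[:3]:
  pass
J=np.array([.5195,.054,.259]);print("to jar",Rt.T@(J-p))
a=at("wrist",[142,142],.073);b=at("wrist",[229,320],.073);print(a,b,np.linalg.norm(a-b),np.degrees(np.arctan2(b[0]-a[0],a[1]-b[1])))
arm.get_image("wrist")
for d in arm.silhouettes("wrist","tall_jar")[:3]:
  ys,xs=np.nonzero(d["region"]);print(round(d["conf"],2),at("wrist",[ys.mean(),xs.mean()],.125))
a=at("wrist",[0,170],.086)
E
```

```text
3.55 [0.4638 0.0192 0.4047] [[ 0.9577  0.2879 -0.0001]
 [ 0.2879 -0.9577 -0.0006]
 [-0.0003  0.0005 -1.    ]]
to jar [ 0.0634 -0.0174  0.1457]
[0.4779 0.1717 0.073 ] [ 0.4411 -0.0372  0.073 ] 0.21215307489426447 -10.002832953732758
0.87 [0.4132 0.133  0.125 ]
0.8 [0.5212 0.0608 0.125 ]
```

```bash
python3 -m inch '0.04 -0.013 0 0 0.0918;0.066 -0.022 0 0 0.0918;0.066 -0.022 0.045 0 0.0918;0.066 -0.022 0.06 0 0.0918;0.066 -0.022 0.06 0 0.0918'
python3 -m inch '0 0 0 0 0.0918;0 0 0 0 0.0918'
python3 - <<'E'
from h import *
np.set_printoptions(precision=4,suppress=True)
save("wrist","w3.png")
s=arm.observe();print(s["position"],s["dq"])
for q,z in(("tall_jar",.125),("short_jar_a",.063)):
 for d in arm.silhouettes("wrist",q)[:3]:
  ys,xs=np.nonzero(d["region"]);print(round(d["conf"],2),len(ys),[ys.min(),ys.max(),xs.min(),xs.max()],at("wrist",[ys.mean(),xs.mean()],z))
E
```

```text
clock: 4.2
position: [0.52, 0.0603, 0.3424]
ee_rot: [3.108, 0.461, -0.008]
force: [-0.6, -0.3, -0.3]
width: 0.998
gripper_force: 0.0
clock: 4.4
position: [0.5213, 0.0608, 0.3461]
ee_rot: [3.108, 0.46, 0.004]
force: [-0.4, -0.8, 0.1]
width: 0.998
gripper_force: 0.0
[0.5212 0.0608 0.3461] [ 0.      0.0003 -0.0008  0.0025 -0.0004 -0.0044 -0.0013]
0.97 2934 [np.int64(181), np.int64(251), np.int64(252), np.int64(303)] [0.5287 0.0633 0.125 ]
0.47 18632 [np.int64(99), np.int64(309), np.int64(135), np.int64(396)] [0.5392 0.0838 0.125 ]
0.86 1929 [np.int64(141), np.int64(189), np.int64(188), np.int64(239)] [0.5418 0.1272 0.063 ]
0.85 1957 [np.int64(199), np.int64(251), np.int64(309), np.int64(358)] [0.5196 0.0055 0.063 ]
```

View pics/w3.png

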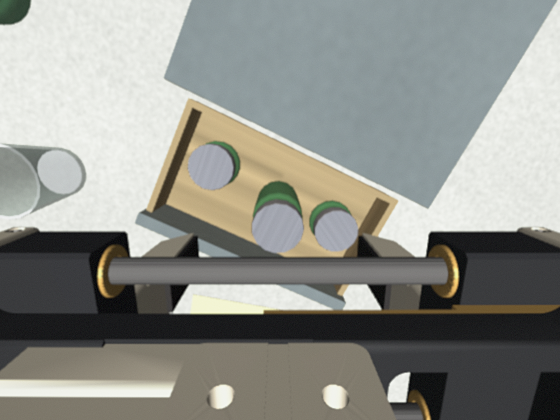

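The tall jar's cap is at (227,277), centred between the fingers along the closing line. The short jars are at (167,212) and (229,334), clear of the tips at the planned height.

```bash
python3 - <<'E'
from h import *
s=arm.observe();Rt=R.from_rotvec(s["ee_rot"]).as_matrix();p=s["position"]
c=at("wrist",[228,277],.125);print(c,Rt.T@(c-p))
a=at("wrist",[215,138],.073);b=at("wrist",[304,343],.073);print(a,b,np.linalg.norm(a-b),np.degrees(np.arctan2(b[0]-a[0],a[1]-b[1])))
a=at("wrist",[77,165],.086);b=at("wrist",[207,429],.086);print(a,b,np.linalg.norm(a-b),np.degrees(np.arctan2(b[0]-a[0],a[1]-b[1])))
E
python3 -m inch '0 0 0.04 0 0.0918;0 0 0.07 0 0.0918;0 0 0.086 0 0.0918;0 0 0.086 0 0.0918' 15
python3 -m inch '0 0 0 0 0.03;0 0 0 0 0.03;0 0 0 0 0.03;0 0 0 0 0.03;0 0 0 0 0.03' 15
python3 -m inch '0 0 0 0 0.03;0 0 0 0 0.03;0 0 0 0 0.03' 15
```

```text
[0.52080626 0.06115496 0.125     ] [-0.00060433 -0.00047483  0.22085577]
[0.47992165 0.17997435 0.073     ] [ 0.44876535 -0.02781873  0.073     ] 0.2101158614720104 -8.527351307014344
[0.59970994 0.17466378 0.086     ] [ 0.56402721 -0.06055256  0.086     ] 0.2379075054736312 -8.62610054774869
clock: 4.95
position: [0.5201, 0.0606, 0.2572]
ee_rot: [3.107, 0.461, -0.005]
force: [-0.5, 0.8, 0.1]
width: 0.997
gripper_force: 0.0
clock: 5.45
position: [0.5209, 0.0609, 0.2592]
ee_rot: [3.107, 0.461, 0.001]
force: [0.1, -0.2, 1.4]
width: 0.615
gripper_force: 0.0
clock: 5.75
position: [0.5208, 0.0609, 0.2588]
ee_rot: [3.107, 0.461, 0.0]
force: [0.2, -0.9, 2.0]
width: 0.45
gripper_force: 15.0
```

```bash
python3 -m inch '0 0 -0.01 0 0.03;0 0 -0.035 0 0.03;0 0 -0.07 0 0.03;0 0 -0.1 0 0.03;0 0 -0.12 0 0.03' 25
python3 -m inch '-0.01 0.018 0 0 0.03;-0.025 0.045 0 0 0.03;-0.042 0.075 0 0 0.03;-0.059 0.105 0 0 0.03;-0.076 0.135 0 0 0.03'
python3 -m inch '-0.017 0.03 0 0 0.03;-0.034 0.06 0 0 0.03;-0.051 0.09 0 0 0.03;-0.068 0.12 0 0 0.03;-0.085 0.15 0 0 0.03'
python3 -m inch '-0.015 0.027 0 0 0.03;-0.0245 0.044 0 0 0.03;-0.0245 0.044 0 0 0.03;-0.0245 0.044 0 0 0.03;-0.0245 0.044 0 0 0.03'
python3 - <<'E'
from h import *
np.set_printoptions(precision=4,suppress=True)
s=arm.observe();print(s["position"],s["width"],s["gripper_force"])
Rt=R.from_rotvec(s["ee_rot"]).as_matrix();p=s["position"]
w=save("wrist","w4.png");t=save("top","t4.png")
for cam in("wrist","top"):
 for d in arm.silhouettes(cam,"coaster")[:2]:
  ys,xs=np.nonzero(d["region"]);r=[ys.min(),ys.max(),xs.min(),xs.max()];print(cam,round(d["conf"],2),len(ys),r,at(cam,[ys.mean(),xs.mean()],.004),at(cam,[(r[0]+r[1])/2,(r[2]+r[3])/2],.004))
cv2.imwrite("pics/p4.png",np.hstack([cv2.resize(w,(480,360)),cv2.resize(t[200:300,330:418],(317,360))])[:,:,::-1])
E
```

```text
clock: 6.25
position: [0.5209, 0.0611, 0.3815]
ee_rot: [-3.107, -0.462, -0.004]
force: [0.4, -0.1, -1.7]
width: 0.451
gripper_force: 25.0
clock: 6.75
position: [0.4866, -0.0915, 0.3793]
ee_rot: [3.107, 0.462, 0.0]
force: [0.4, -0.4, -1.0]
width: 0.45
gripper_force: 25.0
clock: 7.25
position: [0.4489, -0.2598, 0.3793]
ee_rot: [3.107, 0.462, 0.0]
force: [0.8, -0.6, -0.7]
width: 0.446
gripper_force: 25.0
clock: 7.75
position: [0.4392, -0.3066, 0.3789]
ee_rot: [-3.107, -0.464, -0.0]
force: [0.2, -0.2, -2.1]
width: 0.444
gripper_force: 25.0
[ 0.4392 -0.3066  0.3789] 0.44366412752732465 24.999897507950664
wrist 0.85 2991 [np.int64(154), np.int64(213), np.int64(244), np.int64(315)] [ 0.4484 -0.306   0.004 ] [ 0.4461 -0.3068  0.004 ]
wrist 0.25 842 [np.int64(10), np.int64(60), np.int64(0), np.int64(22)] [0.5188 0.0265 0.004 ] [0.5176 0.024  0.004 ]
top 0.45 56 [np.int64(249), np.int64(263), np.int64(362), np.int64(384)] [ 0.4113 -0.3046  0.004 ] [ 0.4183 -0.3004  0.004 ]
```

View pics/p4.png

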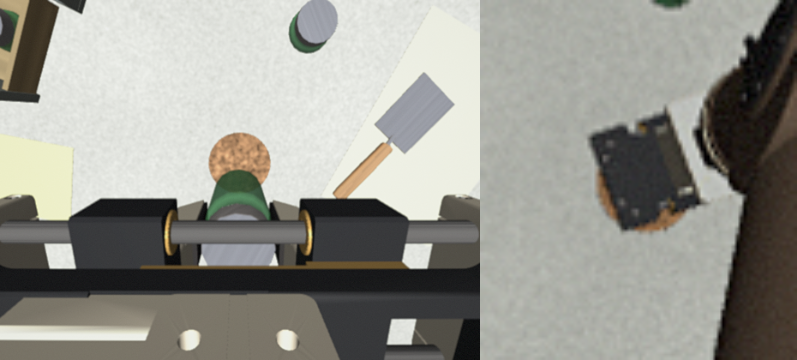

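The held green jar hangs directly in front of the coaster in the wrist view (the coaster is at about (185,279) in full-image pixels), and the columns line up. Fitting the coaster's far edge.

```bash
python3 - <<'E'
from h import *
from scipy.optimize import least_squares
np.set_printoptions(precision=4,suppress=True)
s=arm.observe();Rt=R.from_rotvec(s["ee_rot"]).as_matrix();p=s["position"]
arm.get_image("wrist");d=arm.silhouettes("wrist","coaster")[0]["region"].astype(np.uint8)
cols=range(244,316);P=np.array([at("wrist",[np.nonzero(d[:,c])[0].min()-.5,c],.004)[:2] for c in cols if d[:,c].any()])
f=least_squares(lambda c:np.hypot(*(P-c).T)-.045,[.439,-.308],loss="soft_l1",f_scale=.002);print(f.x,f.cost,np.abs(f.fun).max())
print("shift",Rt.T@(np.array([*f.x,.238])-p))
E
```

```text
[ 0.4372 -0.3089] 4.599764471031015e-06 0.000784752835905192
shift [-0.0025  0.0013  0.1409]
```

Estimates agree to within about 2 mm. Lowering gently.

```bash
python3 -m inch '-0.002 0.001 0.03 0 0.03;-0.002 0.001 0.07 0 0.03;-0.002 0.001 0.105 0 0.03;-0.002 0.001 0.125 0 0.03;-0.002 0.001 0.132 0 0.03'
python3 -m inch '0 0 0.002 0 0.03;0 0 0.004 0 0.03;0 0 0.006 0 0.03;0 0 0.008 0 0.03;0 0 0.008 0 0.03'
```

```text
clock: 8.55
position: [0.4366, -0.3088, 0.2446]
ee_rot: [-3.105, -0.462, 0.004]
force: [0.0, -0.2, -1.5]
width: 0.446
gripper_force: 25.0
clock: 9.05
position: [0.4373, -0.3094, 0.2391]
ee_rot: [3.107, 0.461, 0.001]
force: [-0.4, 0.7, -1.4]
width: 0.45
gripper_force: 25.0
```

```bash
python3 -m inch '0 0 0.001 0 0.03;0 0 0.001 0 0.03;0 0 0.002 0 0.03;0 0 0.002 0 0.03'

```

```text
clock: 9.45
position: [0.4375, -0.3093, 0.2377]
ee_rot: [3.107, 0.461, 0.001]
force: [-2.4, 1.8, 11.3]
width: 0.446
gripper_force: 25.0
```

```bash
python3 -m inch '0 0 -0.001 0 0.03;0 0 -0.001 0 0.055;0 0 -0.001 0 0.07;0 0 -0.001 0 0.0918;0 0 -0.001 0 0.0918'
python3 -m inch '0 0 0 0 0.0918;0 0 0 0 0.0918;0 0 -0.02 0 0.0918;0 0 -0.06 0 0.0918;0 0 -0.1 0 0.0918'
python3 -m inch '0 0 -0.03 0 0.0918;0 0 -0.03 0 0.0918;0 0 -0.03 0 0.0918'
python3 - <<'E'
from h import *
np.set_printoptions(precision=4,suppress=True)
s=arm.observe();print(s["position"])
w=save("wrist","w5.png");b=save("scene","s5.png")
for cam in("wrist","scene"):
 for q,z in(("tall_jar",.004),("coaster",0)):
  for d in arm.place_of(cam,q)[:2]: print(cam,q,round(d["conf"],2),d["point"],at(cam,d["point"],z))
cv2.imwrite("pics/p5.png",np.hstack([cv2.resize(w,(480,360)),cv2.resize(b[100:190,150:230],(320,360))])[:,:,::-1])
E
```

```text
clock: 9.95
position: [0.4372, -0.3094, 0.2376]
ee_rot: [-3.108, -0.461, 0.0]
force: [-1.0, -1.0, -0.5]
width: 0.748
gripper_force: 0.0
clock: 10.45
position: [0.4369, -0.3091, 0.3384]
ee_rot: [-3.106, -0.461, 0.002]
force: [0.6, -0.5, -1.0]
width: 1.0
gripper_force: 0.0
clock: 10.75
position: [0.4372, -0.3094, 0.3682]
ee_rot: [3.106, 0.461, 0.002]
force: [-0.3, 0.3, -1.4]
width: 0.998
gripper_force: 0.0
[ 0.4372 -0.3094  0.3682]
wrist tall_jar 0.56 [190.9, 277.8] [ 0.4357 -0.3088  0.004 ]
wrist coaster 0.8 [189.1, 277.3] [ 0.4369 -0.3078  0.    ]
scene tall_jar 0.97 [196.3, 366.7] [0.3931 0.1592 0.004 ]
scene tall_jar 0.75 [145.5, 209.2] [ 0.4414 -0.3081  0.004 ]
scene coaster 0.89 [143.7, 204.1] [ 0.4399 -0.3269  0.    ]
```

View pics/p5.png

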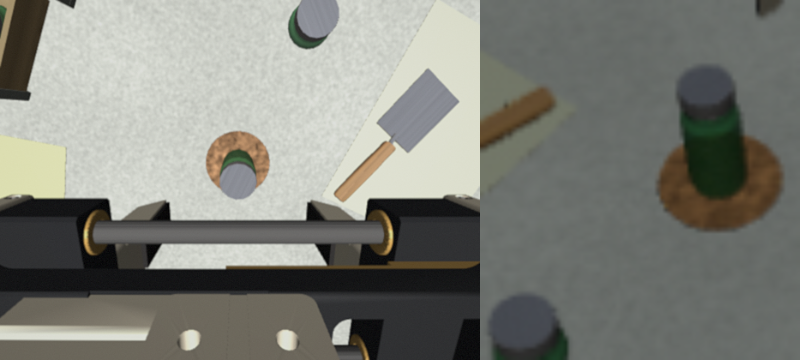

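The jar stands upright near the coaster's centre: jar base (0.436,-0.309), coaster (0.437,-0.308). Now I close the fingers and travel to a point in front of the knob, staying high.

```bash
python3 -m inch '0.008 -0.035 0 0 0;0.018 -0.075 0 0 0;0.028 -0.118 0 0 0;0.038 -0.16 0 0 0;0.048 -0.2 0 0 0'
python3 -m inch '0.01 -0.042 0 0.11 0;0.02 -0.084 0 0.22 0;0.03 -0.126 0 0.33 0;0.04 -0.165 0 0.44 0;0.043 -0.183 0 0.447 0'
python3 -m inch '0 0 0 0 0;0 0 0 0 0;0 0 0 0 0'
python3 - <<'E'
from h import *
np.set_printoptions(precision=4,suppress=True)
s=arm.observe();Rt=R.from_rotvec(s["ee_rot"]).as_matrix();print(s["position"],s["width"],Rt[:2,:2])
save("wrist","w6.png")
for cam in("wrist","scene"):
 if cam=="scene":arm.get_image(cam)
 for q,z in(("drawer_front",.045),("tall_jar",0)):
  for d in arm.place_of(cam,q)[:2]: print(cam,q,round(d["conf"],2),d["point"],at(cam,d["point"],z))
E
```

```text
clock: 11.55
position: [0.4246, -0.1023, 0.3674]
ee_rot: [-3.107, -0.461, 0.001]
force: [1.1, -0.9, -0.8]
width: 0.614
gripper_force: 0.0
clock: 12.05
position: [0.4125, 0.0872, 0.3676]
ee_rot: [-3.131, 0.239, 0.0]
force: [0.6, 1.0, 0.4]
width: 0.176
gripper_force: 0.0
clock: 12.35
position: [0.4132, 0.0823, 0.3674]
ee_rot: [3.132, -0.241, -0.001]
force: [0.4, -0.5, -0.0]
width: 0.006
gripper_force: 0.0
[0.4132 0.0823 0.3674] 0.00625189692140201 [[ 0.9882 -0.1531]
 [-0.1531 -0.9882]]
wrist drawer_front 0.92 [157.4, 277.7] [0.4548 0.0757 0.045 ]
wrist tall_jar 0.8 [224.9, 221.5] [0.3798 0.1587 0.    ]
wrist tall_jar 0.23 [165.9, 92.5] [0.4754 0.2958 0.    ]
scene drawer_front 0.93 [195.7, 332.8] [0.4616 0.0848 0.045 ]
scene drawer_front 0.35 [140.1, 139.3] [ 0.5426 -0.4727  0.045 ]
scene tall_jar 0.73 [142.8, 208.9] [ 0.4306 -0.3163  0.    ]
scene tall_jar 0.62 [196.9, 369.6] [0.3884 0.1664 0.    ]
```

View pics/w6.png

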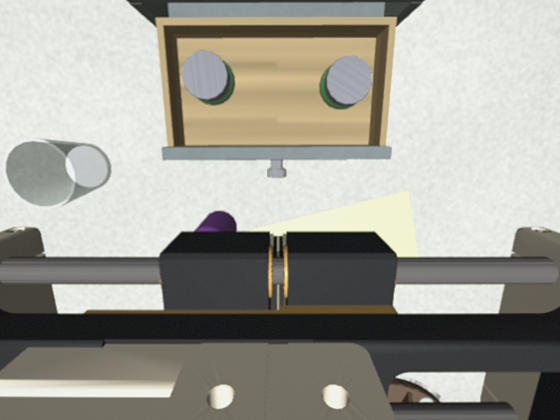

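The gripper is square to the drawer: the knob is at (170,277), on the image's centre column, the short jars are at (75,206) and (80,349), and the purple jar is off to the side at (225,215). Descending in front of the knob.

```bash
python3 - <<'E'
from h import *
s=arm.observe();Rt=R.from_rotvec(s["ee_rot"]).as_matrix()
for z in(.045,.055):print(Rt.T@(at("wrist",[177,277],z)-s["position"]))
E
python3 -m inch '-0.005 0 0.04 0 0;-0.005 0 0.085 0 0;-0.005 0 0.12 0 0;-0.005 0 0.14 0 0;-0.005 0 0.144 0 0'
python3 -m inch '-0.005 0 0 0 0;-0.005 0 0 0 0;-0.005 0 0 0 0'
```

```text
[ 0.02191066 -0.00069276  0.32269576]
[ 0.02334618 -0.00065435  0.31269576]
clock: 13.15
position: [0.4073, 0.0839, 0.2218]
ee_rot: [3.131, -0.239, -0.006]
force: [-0.9, -0.5, 0.7]
width: 0.008
gripper_force: 0.0
clock: 13.45
position: [0.4035, 0.0852, 0.2249]
ee_rot: [-3.132, 0.239, -0.003]
force: [-0.1, -1.1, 0.0]
width: 0.008
gripper_force: 0.0
```

```bash
python3 -m inch '0.005 0 0.003 0 0;0.01 0 0.003 0 0;0.014 0 0.003 0 0;0.018 0 0.003 0 0;0.021 0 0.003 0 0'
python3 -m inch '0.002 0 0 0 0;0.005 0 0 0 0;0.008 0 0 0 0;0.011 0 0 0 0;0.015 0 0 0 0'
python3 -m inch '0.004 0 0 0 0;0.008 0 0 0 0;0.012 0 0 0 0;0.016 0 0 0 0;0.02 0 0 0 0'
python3 - <<'E'
from h import *
save("wrist","w7.png")
for d in arm.place_of("wrist","drawer_front")[:1]: print(d["conf"],d["point"],at("wrist",d["point"],.045))
E
```

```text
clock: 13.95
position: [0.4244, 0.0818, 0.2207]
ee_rot: [-3.132, 0.239, -0.0]
force: [-0.2, 0.7, 0.0]
width: 0.006
gripper_force: 0.0
clock: 14.45
position: [0.4388, 0.0796, 0.2206]
ee_rot: [3.132, -0.239, -0.001]
force: [-1.8, 0.7, 0.5]
width: 0.006
gripper_force: 1.0
clock: 14.95
position: [0.4588, 0.0765, 0.2207]
ee_rot: [3.132, -0.239, -0.0]
force: [-2.2, 0.7, -0.7]
width: 0.004
gripper_force: 1.0
0.69 [197.5, 276.9] [0.49099941 0.0718336  0.045     ]
```

View pics/w7.png

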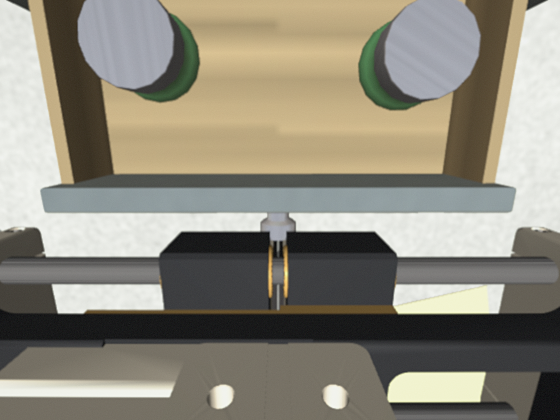

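The knob is against the fingers (230,277), both short jars stand, and the drawer is sliding with about 2 N. Continuing in small steps.

```bash
python3 -m inch '0.004 0 0 0 0;0.008 0 0 0 0;0.012 0 0 0 0;0.016 0 0 0 0;0.02 0 0 0 0'
python3 -m inch '0.004 0 0 0 0;0.008 0 0 0 0;0.012 0 0 0 0;0.016 0 0 0 0;0.02 0 0 0 0'
```

```text
clock: 15.55
position: [0.4778, 0.0737, 0.2207]
ee_rot: [3.132, -0.238, -0.003]
force: [-8.0, 1.8, 6.9]
width: 0.005
gripper_force: 4.1
clock: 16.05
position: [0.4976, 0.0706, 0.2206]
ee_rot: [3.132, -0.238, -0.003]
force: [-4.9, 2.8, 3.9]
width: 0.009
gripper_force: 2.8
```

```bash
python3 -m inch '0.003 0 0 0 0;0.006 0 0 0 0;0.009 0 0 0 0;0.012 0 0 0 0;0.015 0 0 0 0'
python3 -m inch '0.001 0 0 0 0;0.002 0 0 0 0;0.003 0 0 0 0;0.004 0 0 0 0;0.005 0 0 0 0'
```

```text
clock: 16.55
position: [0.513, 0.0683, 0.2206]
ee_rot: [3.132, -0.239, -0.001]
force: [-5.4, 0.7, 1.8]
width: 0.002
gripper_force: 2.4
clock: 17.05
position: [0.5171, 0.0677, 0.2206]
ee_rot: [3.132, -0.238, -0.003]
force: [-6.0, 1.6, 4.1]
width: 0.004
gripper_force: 3.7
```

```bash
python3 -m inch '0.001 0 0 0 0;0.002 0 0 0 0;0.003 0 0 0 0'
python3 -m inch '0.001 0 0 0 0;0.002 0 0 0 0;0.003 0 0 0 0'
python3 -m inch '0.001 0 0 0 0;0.002 0 0 0 0'
python3 -m inch '0.001 0 0 0 0;0.002 0 0 0 0'
```

```text
clock: 17.35
position: [0.5217, 0.0668, 0.221]
ee_rot: [-3.132, 0.24, -0.003]
force: [-0.3, -0.2, -0.9]
width: 0.003
gripper_force: 0.0
clock: 17.65
position: [0.5241, 0.0665, 0.2208]
ee_rot: [-3.132, 0.239, -0.001]
force: [1.2, -0.2, 0.6]
width: 0.001
gripper_force: 0.0
clock: 17.85
position: [0.5253, 0.0664, 0.2206]
ee_rot: [3.132, -0.239, -0.002]
force: [-3.7, 0.7, 3.8]
width: 0.001
gripper_force: 2.5
clock: 18.05
position: [0.5261, 0.0663, 0.2204]
ee_rot: [3.132, -0.238, -0.006]
force: [-9.9, 2.1, 8.3]
width: 0.005
gripper_force: 5.4
```

```bash
python3 -m inch '0.0005 0 0 0 0;0.001 0 0 0 0;0.001 0 0 0 0'
```

```text
clock: 18.35
position: [0.5265, 0.0664, 0.2203]
ee_rot: [3.132, -0.237, -0.008]
force: [-11.4, 2.0, 9.0]
width: 0.004
gripper_force: 5.8
```

```bash
python3 -m inch '0.0005 0 0 0 0;0.001 0 0 0 0;0.001 0 0 0 0'
```

```text
clock: 18.65
position: [0.5269, 0.0663, 0.2203]
ee_rot: [3.131, -0.237, -0.01]
force: [-14.3, 1.6, 11.6]
width: 0.004
gripper_force: 7.2
```

```bash
python3 -m inch '0.0005 0 0 0 0;0.001 0 0 0 0;0.001 0 0 0 0'
```

```text
clock: 18.95
position: [0.5273, 0.0663, 0.2202]
ee_rot: [3.131, -0.236, -0.012]
force: [-16.6, 3.0, 15.0]
width: 0.004
gripper_force: 8.7
```

It is solid at 17 N, well above the hump, after a release of force: seated. I back off, rise and check.

```bash
python3 -m inch '-0.003 0 0 0 0;-0.01 0 0 0 0;-0.025 0 0 0 0;-0.035 0 -0.02 0 0;-0.035 0 -0.06 0 0'
python3 -m inch '-0.02 0 -0.04 0 0;-0.05 0 -0.08 0 0;-0.08 0 -0.1 0 0;-0.08 0 -0.1 0 0;-0.08 0 -0.1 0 0'
python3 - <<'E'
from h import *
np.set_printoptions(precision=4,suppress=True)
print(arm.observe()["position"])
w=save("wrist","w8.png");b=save("scene","s8.png")
for cam in("wrist","scene"):
 for q,z in(("drawer_front",.045),("catch",.048),("tall_jar",.004)):
  for d in arm.place_of(cam,q)[:2]: print(cam,q,round(d["conf"],2),d["point"],at(cam,d["point"],z))
cv2.imwrite("pics/p8.png",np.hstack([cv2.resize(w,(440,330)),cv2.resize(b[130:330,180:400],(360,330))])[:,:,::-1])
E
```

```text
clock: 19.45
position: [0.494, 0.0707, 0.2791]
ee_rot: [3.131, -0.237, -0.009]
force: [1.0, -0.6, -0.2]
width: 0.005
gripper_force: 0.0
clock: 19.95
position: [0.417, 0.0828, 0.3813]
ee_rot: [3.132, -0.239, 0.004]
force: [0.4, -0.1, -0.7]
width: 0.006
gripper_force: 0.0
[0.417  0.0828 0.3813]
wrist drawer_front 0.9 [57.6, 278.3] [0.5542 0.0609 0.045 ]
wrist tall_jar 0.98 [221.1, 223.0] [0.3859 0.1581 0.004 ]
scene drawer_front 0.74 [223.2, 311.7] [0.5624 0.072  0.045 ]
scene tall_jar 0.67 [143.8, 207.6] [ 0.4381 -0.3156  0.004 ]
scene tall_jar 0.61 [194.7, 367.5] [0.3873 0.1591 0.004 ]
```

View pics/p8.png

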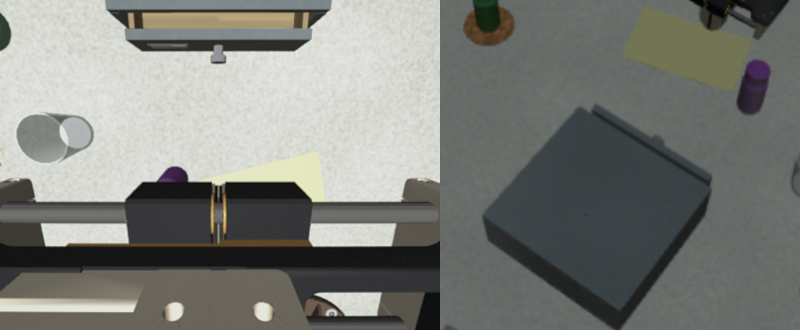

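The drawer front stands about 26 mm proud with the knob at (68,277), square in the opening. The jar stands on the coaster and the robot is clear of everything. Handing in.

```bash
python3 -c "from cell import arm;print(arm.sign_off())"
```

```text
the job is handed in; nothing more can be done
None
```

I stood the tall jar on the coaster within about 2 mm of its centre and pushed the drawer home. It held solid against its stop at about 17 N (22 N total force, limit 30), with its front about 26 mm proud. I couldn't see the catch or the short jars once it shut (both jars were standing when last seen); I handed the job in at about 20 s and no verdict came back.

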